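# Dock the soap board against its sprung stop and throw the cam clamp

### The arm

A 7-joint arm with a two-finger parallel gripper is mounted at the origin on a cart in front of the work surface, level with it; the furniture and walls round the work are solid. World frame = base frame: x ahead of the robot, y to its left, z up, the work surface at z = 0. Lengths are in m, angles in rad, forces in N, time in s.
With the tool pointing down it reaches from about 0.35 to 0.9 m from the base axis. Payload 8.1 kg.
Tool frame: the origin (TCP) lies between the finger pads; the fingertips stand 11 mm ahead of it and the grasp point (between the pads) lies 8 mm behind it; z points along the fingers, y is the line along which they close (so a half turn about z gives the same grasp; the last joint's range is limited). The gripper opens to 92 mm and grips with 3 to 60 N. Pads are 19 mm wide; open, the fingers measure 130 mm over their backs; the gripper's body (75 mm by 190 mm) begins 47 mm behind the grasp point.
Start: joints at [1.009, 0.434, 0.025, 1.573, -0.012, 1.134, -0.075], TCP at [0.277, -0.56, 0.238] pointing down, gripper open.
Joint ranges: [-2.62, 2.62], [-0.44, 2.09], [-1.27, 1.32], [0.08, 2.57], [-1.32, 4.46], [0.12, 2], [-2.74, 2.74]. Speed limits (rad/s): [2.22, 2.22, 3.01, 3.01, 3.14, 3.14, 3.14].

### API

Orientations are given as a rotation vector (axis times angle).
In Python, from cell import observe, get_image, camera_params, sign_off gives the robot as it stands.
- The arm moves only by the shell command python3 -m pendant 'ROWS' [FORCE]. ROWS is JSON, one flat list of numbers, 7 for each row, row after row: the shift along the tool's x, y, z in m, then the turn, a rotation vector about the tool's x, y, z in rad, then the finger opening in m, from 0 to 0.0918. In form: [dx, dy, dz, rx, ry, rz, jaw, dx, dy, dz, rx, ry, rz, jaw, ...]. A call has 1 to 10 rows; each row shifts and turns the commanded pose from where the row before left it, along the tool's axes as they then stand; what a row does not reach is not made up. A row lasts 1/8 s, in which the tool goes at most 62.5 mm and 10.7 degrees, less where a joint would pass 70% of its speed; a pose out of reach is approached as far as the arm can. A call is refused whole if a number of a shift passes 0.0625 or a number of a turn 0.188, either way. A call with a gripper value outside its range is refused whole. The fingers move at their own pace and stop on an object; FORCE is the grip in N (left out, the last holds). Time passes only in rows, so rows that do not move let the fingers close. It gives the time, the measured TCP pose, the force, the opening and the grip force at its end, in the units of the state.
- observe(): the state, without advancing time (a new reading comes with each control period).
- get_image(name): name is "scene" or "top"; returns the picture (384x512x3 uint8, red, green, blue); there is no depth.
- camera_params(name): a dict with "intrinsics" (3x3 intrinsics, pixels), "eye" and "rotation" of the camera in the world. Camera axes: x right, y down, z forward; pixel columns grow to the right and rows downward; lengths in m; the calibration is good to about 2 mm. A picture is of the moment at which its call begins. camera_params takes no time and is no camera call.
- sign_off(): hands the job in; it is judged then, once.
The state is a dict: "clock": time; "joints": joint angles; "dq": joint speeds; "joint_efforts": joint torques, N m; "position": TCP position; "ee_rot": TCP orientation; "force": force on the tool from outside, world axes, zero at the start; "ft_torque": the same for the moment, N m; "width": opening from 0.0 (shut) to 1.0 (fully open); "gripper_force": force on a finger pad.
Only numpy, scipy, OpenCV 4.12 (cv2) and the standard library are available. Lean on these libraries where they do the work, as an engineer would, in place of code of your own. Each camera call takes 0.05 s, during which the arm holds its last target. There are 200 camera calls.

### The job

Get the wooden soap board ready for stamping: slide it along between the guides of the white docking plate until its leading end has pushed the black sprung buffer right in and goes no further, pressing gently so that nothing is rammed. Leave it there, touching the buffer, then throw the red lever of the cam clamp over until it snaps past centre and holds the board down, without forcing the lever. Let go of everything and leave the things around where they are.

Things in the scene. Friction and masses are not known exactly. Their poses are not given: they have to be found in the camera images.
- dock: white plate 190 x 400 x 10 mm fixed to the bench, turned up to 0.2 rad; a board slides along its +y (robot's left). Two aluminium guides: inner faces at x = +-83 mm, y = -40 to 160 mm, flared lead-ins to y = -68 mm, tops 22 mm over the bench. Grey clamp post at its +x side: x = 49 to 108, y = -25 to 25 mm, 97 mm tall. Origin: centre of its underside
- pine_board: brown wooden board 160 (x) x 300 (y) x 16 (z) mm, 0.55 kg, flat on the plate between the guides (3 mm play each side), underside 10 mm over the bench. Origin: centre of its underside. Trailing end, to be pushed, at its y = -150 mm (may overhang the plate), leading end at +150 mm. Starts 70 to 141 mm short of home. Sliding friction 1 to 5 N, not known and not steady
- stop_rail: rail at the plate's +y end; a blue stop block is locked somewhere on it, carrying a black buffer 60 mm wide, 9 to 26 mm over the bench. Origin (rail's underside, plate y = 204 mm) does NOT tell the block's place: the untouched buffer face is at plate y = 154 to 185 mm, unmeasured, find it by feel. It gives 6 mm under 0 to 2 N, then is firm (4 N/mm): press it 3 to 8 N; over 15 N is ramming
- cam_lever (a joint): angle of the red clamp lever, rad. 0: leaning 0.45 rad from upright to the plate's -y; grows as it swings through upright (0.45) and down to +y; starts at 0 to 0.2. A spring resists most near 0.95 (6 to 10 N at 90 mm from the pivot), nothing at centre, 1.6; past it the lever snaps to its stop at 1.87, nearly level, and stays. Let go before centre it springs back. Takes up to 25 N
- clamp_pivot (a point): the lever's pivot: x = 73 mm, y = 0, 85 mm above the bench, of the plate; the axis runs along the plate's x
- lever_end (a point): end of the red lever on its mid-line, 116 mm from the pivot. Its red grip is 22 mm wide (along x), 14 mm thick and covers 50 to 116 mm from the pivot; below that is a steel shank 12 x 9 mm. The lever swings in the plate's y-z plane
- pad: black rubber pad 22 mm across under the clamp's arm, driven down 15 mm by the lever; 7 mm clear above the board's edge when open, pressing the board down with about 20 to 30 N when locked. Origin: centre of its underside
- soap_stamp: turned wooden hand stamp 39 mm across, 60 mm tall, standing; bystander. Origin under its centre
- soap_bar_1: cream soap bar 72x54x30 mm lying on the bench; bystander. Origin under its centre
- soap_bar_4: lilac soap bar 71x51x28 mm lying on the bench; bystander. Origin under its centre
- flake_jar: white screw-lid jar 82 mm across, 94 mm tall; bystander. Origin under its centre
- dropper_bottle: brown dropper bottle with black top, 31 mm across, 98 mm tall; bystander, easily knocked over. Origin under its centre

How it is judged:
On the way, in this order (a step that is already met when the one before it is completed fails the run):
1. the board has been slid home: it presses the buffer right in, with more than 2.5 N (contact force between pine_board and stop_rail above 2.5 N and y of pine_board in the frame of dock between 0.004 and 0.044 m and angle between the y axis of pine_board and the y axis of dock, either way round below 0.05 rad and angle between pine_board's own z axis and vertical below 0.03 rad), for 0.1 s.
2. then the lever is past centre and the pad clamps the board, which still rests against the buffer (value of joint cam_lever above 1.7 rad and contact force between pine_board and pad above 8 N and contact force between pine_board and stop_rail above 0.3 N), for 0.2 s.
At the end, for the whole second after the job is handed in: Lever past centre at its stop (over 1.75 rad), pad pressing the board (over 8 N), board at rest, flat, square to the guides within 0.05 rad, its middle 4 to 44 mm beyond the plate's towards +y, its leading end still against the buffer (over 0.3 N) (value of joint cam_lever above 1.75 rad and contact force between pine_board and pad above 8 N and contact force between pine_board and stop_rail above 0.3 N and linear speed of pine_board below 0.01 m/s and y of pine_board in the frame of dock between 0.004 and 0.044 m and angle between the y axis of pine_board and the y axis of dock, either way round below 0.05 rad and angle between pine_board's own z axis and vertical below 0.03 rad); the robot touches nothing.
It fails at once if the board rams the buffer and stop: more than 15 N between them (contact force between pine_board and stop_rail above 15 N).
It fails at once if the lever, clamp or plate is forced: more than 25 N from the robot (contact force between any of the fingers, the arm and dock above 25 N).
It fails at once if a bystander (stamp, soap bar, jar, dropper bottle) is moved by more than 20 mm or tipped (distance of any of soap_stamp, soap_bar_1, soap_bar_4, flake_jar, dropper_bottle from where it was at the start of the episode above 0.02 m or angle between any of soap_stamp, soap_bar_1, soap_bar_4, flake_jar, dropper_bottle's own z axis and vertical above 0.3 rad).
It also fails if it takes over 72 s, if anything falls off the work surface, if the arm or the gripper's body presses on something with over 40 N, if the wrist force passes 120 N, or if a joint passes its speed limit or range.

## Working session

There is one attempt and no reset: what is moved stays moved. The work goes in short steps, Python scripts to look and compute and a shell command to move; the robot and the scene stay as the last step left them, time stands still between calls to the robot, and variables do not carry over. Pictures are saved under pics/ and viewed, at most 10 in all, crops included, and the job is handed in when it is done.

```bash
ls; mkdir -p pics; python3 - <<'E'
from cell import *
import cv2
for n in("scene","top"):
    p=camera_params(n);print(n,p["intrinsics"],p["eye"],p["rotation"])
    im=get_image(n);cv2.imwrite(f"pics/{n}0.png",cv2.resize(im[:,:,::-1],(800,600),interpolation=cv2.INTER_CUBIC)); cv2.imwrite(f"{n}0_raw.png",im[:,:,::-1])
s=observe();print(s)
E
```

```text
pics
scene [[439.73439347   0.         252.5745345 ]
 [  0.         439.73439347 197.64769019]
 [  0.           0.           1.        ]] [-0.20827259  0.61399295  0.93044928] [-1.04866532  2.3364622  -1.10618024]
top [[417.61049324   0.         257.79263598]
 [  0.         417.61049324 187.91097254]
 [  0.           0.           1.        ]] [ 0.31741614 -0.0408217   1.65701131] [-2.15103008  2.119371   -0.14272541]
{'clock': 0.1, 'joints': array([ 1.00943995,  0.43513949,  0.02494418,  1.57400339, -0.01158926,
        1.1339861 , -0.07510071]), 'dq': array([-0.00047252, -0.00105276, -0.001383  , -0.00144487, -0.00090836,
       -0.00234289, -0.00100488]), 'joint_efforts': array([ 3.68380235e-03, -6.69120884e+01,  9.88332890e-01, -3.15141499e+01,
       -6.04493427e-02,  3.74441931e-02,  8.11340260e-05]), 'position': array([ 0.27654282, -0.56000091,  0.23703273]), 'ee_rot': array([-3.05803479e+00, -7.13950409e-01,  6.84595785e-04]), 'force': array([ 0.15053439,  0.86198196, -0.37367241]), 'ft_torque': array([-0.04604419,  0.0311214 ,  0.0032597 ]), 'gripper_force': 0.0, 'width': 0.996398749833063}
```

View pics/top0.png

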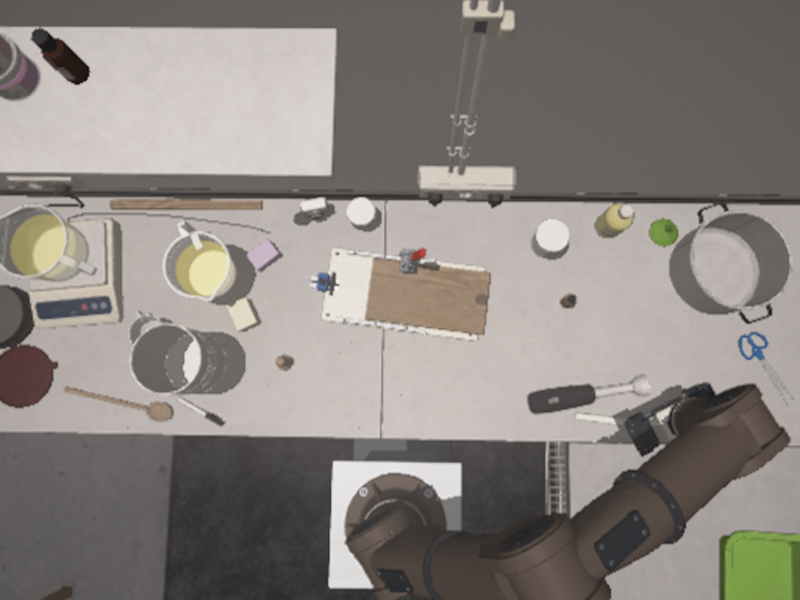

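View pics/scene0.png

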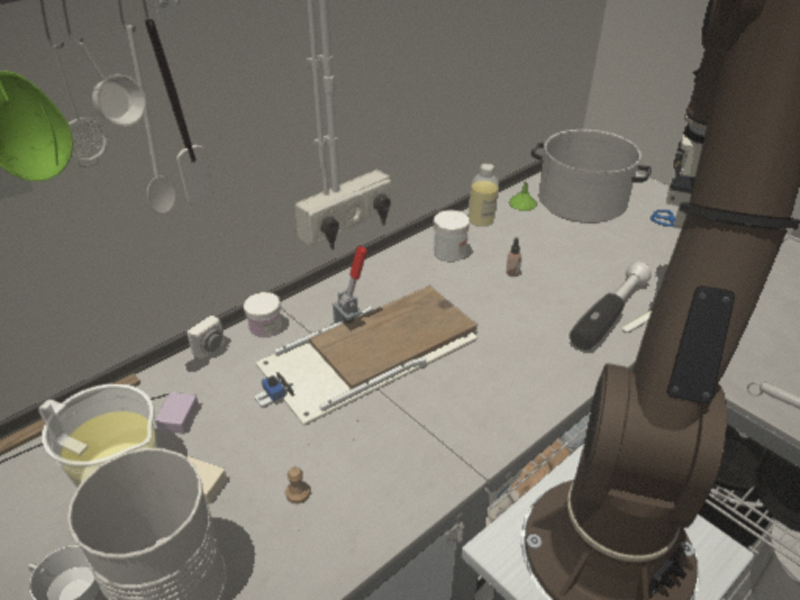

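Top view: board spans about (366–490, 258–335) at 800x600, buffer at (330,283), the red lever at (420,255), the dropper bottle at (568,300) and a jar at (552,237). In the scene view the lever stands near upright at (357,265), and the area behind the board's trailing end is clear.

```bash
cat > h.py <<'E'
import numpy as np,cv2
from cell import *
from scipy.spatial.transform import Rotation as R
def ray(n,uv):
    p=camera_params(n);K=p["intrinsics"];r=np.array(p["rotation"])
    M=R.from_rotvec(r).as_matrix() if r.ndim==1 else r
    d=np.c_[np.atleast_2d(uv),np.ones(len(np.atleast_2d(uv)))]@np.linalg.inv(K).T@M.T
    return np.array(p["eye"]),d
def onz(n,uv,z):
    e,d=ray(n,uv);return e+d*((z-e[2])/d[:,2])[:,None]
def proj(n,X):
    p=camera_params(n);M=R.from_rotvec(p["rotation"]).as_matrix()
    c=(np.atleast_2d(X)-p["eye"])@M;q=c@np.array(p["intrinsics"]).T;return q[:,:2]/q[:,2:]
def st():
    s=observe();M=R.from_rotvec(s["ee_rot"]).as_matrix()
    print("t",s["clock"],"p",s["position"].round(4),"F",s["force"].round(2),"w",round(s["width"],3),"\nM",M.round(3).tolist(),"q",s["joints"].round(2));return s,M
E
python3 - <<'E'
from h import *
im=cv2.imread("top0_raw.png");hsv=cv2.cvtColor(im,cv2.COLOR_BGR2HSV)
roi=np.zeros(im.shape[:2],np.uint8);roi[150:225,200:325]=255
def big(m):
    m=cv2.morphologyEx(m&roi,cv2.MORPH_OPEN,np.ones((3,3),np.uint8))
    c=max(cv2.findContours(m,0,cv2.CHAIN_APPROX_NONE)[0],key=cv2.contourArea);return c
c=big(cv2.inRange(hsv,(5,60,50),(22,255,200)))
r=cv2.minAreaRect(c);b=cv2.boxPoints(r);P=onz("top",b,.026);print("board",b.round(1).tolist(),P.round(4).tolist(),P.mean(0),[np.linalg.norm(P[i]-P[i-1]) for i in(1,2)])
c=big(cv2.inRange(hsv,(0,0,195),(180,40,255)));
m=cv2.inRange(hsv,(0,0,195),(180,40,255))&roi
pts=cv2.findNonZero(m);r=cv2.minAreaRect(pts);b=cv2.boxPoints(r);P=onz("top",b,.01);print("plate",b.round(1).tolist(),P.round(4).tolist(),[np.linalg.norm(P[i]-P[i-1]) for i in(1,2)])
for nm,lo,hi in(("red",(0,150,80),(6,255,255)),("blue",(105,120,50),(125,255,255))):
    m=cv2.inRange(hsv,lo,hi)&roi;q=cv2.findNonZero(m);print(nm,len(q),q.reshape(-1,2).min(0),q.reshape(-1,2).max(0),q.mean((0,1)))
cv2.imwrite("pics/crop.png",cv2.resize(im[145:230,195:330],(800,504),interpolation=cv2.INTER_NEAREST))
print(onz("top",[[568/1.5625,300/1.5625],[552/1.5625,237/1.5625]],.09))
E
```

```text
board [[234.0, 204.0], [238.89999389648438, 165.1999969482422], [313.20001220703125, 174.6999969482422], [308.29998779296875, 213.5]] [[0.4993, 0.0818, 0.026], [0.6552, 0.0659, 0.026], [0.6207, -0.2297, 0.026], [0.4663, -0.2098, 0.026]] [ 0.5603729  -0.07294068  0.026     ] [np.float64(0.15662442943214366), np.float64(0.29760562609739205)]
plate [[200.0, 151.0], [324.0, 151.0], [324.0, 224.0], [200.0, 224.0]] [[0.7152, 0.2261, 0.01], [0.7213, -0.2752, 0.01], [0.4272, -0.2729, 0.01], [0.4199, 0.2152, 0.01]] [np.float64(0.5013448215049894), np.float64(0.2940325729436397)]
red 24 [265 160] [271 164] [268.25 162.  ]Traceback (most recent call last):
  File "<stdin>", line 13, in <module>
TypeError: object of type 'NoneType' has no len()
```

```bash
python3 - <<'E'
from h import *
im=cv2.imread("top0_raw.png")
cv2.imwrite("pics/crop.png",cv2.resize(im[145:230,195:330],(800,504),interpolation=cv2.INTER_NEAREST))
im=cv2.imread("scene0_raw.png")
cv2.imwrite("pics/crop2.png",cv2.resize(im[150:275,160:310],(720,600),interpolation=cv2.INTER_NEAREST))
E
```

```text
(no output)
```

View pics/crop.png

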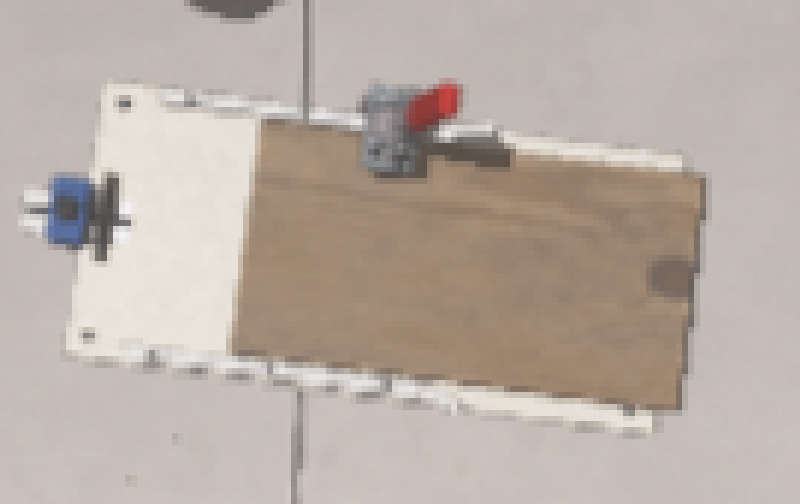

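View pics/crop2.png

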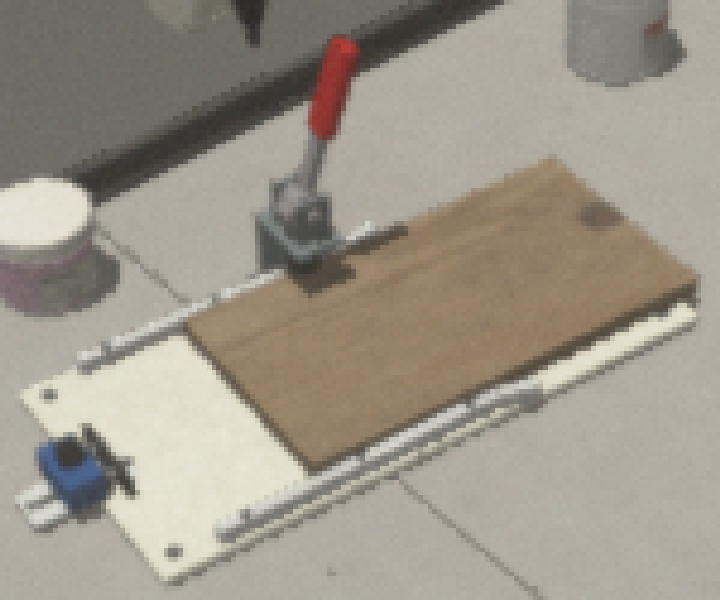

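The crop shows the plate's corners at (105,85), (66,352), (652,432) and about (685,155). The lever tip is at (452,95), and the board overhangs the plate's right end. The buffer face is near x=118.

```bash
python3 - <<'E'
from h import *
f=lambda a:np.array(a)/5.926+[195,145]
P=onz("top",f([[105,85],[66,352],[652,432],[685,155]]),.010)
print(P.round(4).tolist(),P.mean(0).round(4),[np.linalg.norm(P[i]-P[(i+1)%4]).round(4) for i in range(4)])
y=P[0]+P[1]-P[2]-P[3];yaw=-np.arctan2(y[0],y[1]);print("yaw",yaw)
B=onz("top",f([[260,117],[232,352],[682,409],[703,172]]),.026)
print(B.round(4).tolist(),B.mean(0).round(4),[np.linalg.norm(B[i]-B[(i+1)%4]).round(4) for i in range(4)]);y=B[0]+B[1]-B[2]-B[3];yb=-np.arctan2(y[0],y[1]);print("yawb",yb)
# lever tip by two views
f2=lambda a:np.array(a)/4.8+[160,150]
(e1,d1),(e2,d2)=ray("top",f([[450,95]])),ray("scene",f2([[344,42]]))
A=np.c_[d1[0],-d2[0]];k=np.linalg.lstsq(A,e2-e1,rcond=None)[0];a=e1+k[0]*d1[0];b=e2+k[1]*d2[0];print("tip",a,b)
O=np.array([*P.mean(0)[:2],0]);th=(yaw+yb)/2;Rz=R.from_euler('z',th).as_matrix()
print("O",O,th,"tip dock",(Rz.T@((a+b)/2-O)),"board dock",Rz.T@(B.mean(0)-O))
piv=O+Rz@[.073,0,.085];print("piv",piv)
for ph in (0,.1,.2):
  t=O+Rz@[.073,-.116*np.sin(.45-ph),.085+.116*np.cos(.45-ph)];print(ph,t,(proj("top",t)-[195,145])*5.926,(proj("scene",t)-[160,150])*4.8)
print(onz("top",[[568/1.5625,300/1.5625],[552/1.5625,237/1.5625]],.09))
st()
E
```

```text
[[0.6813, 0.1733, 0.01], [0.498, 0.1936, 0.01], [0.4501, -0.1986, 0.01], [0.6378, -0.221, 0.01]] [ 0.5668 -0.0131  0.01  ] [np.float64(0.1844), np.float64(0.3951), np.float64(0.189), np.float64(0.3967)]
yaw -0.11560028937584323
[[0.657, 0.0661, 0.026], [0.4978, 0.081, 0.026], [0.4643, -0.2168, 0.026], [0.6233, -0.2312, 0.026]] [ 0.5606 -0.0752  0.026 ] [np.float64(0.1599), np.float64(0.2997), np.float64(0.1597), np.float64(0.2992)]
yawb -0.11256718998826497
tip [ 0.6369816  -0.05939859  0.19431892] [ 0.63892916 -0.05737916  0.19471877]
O [ 0.56680108 -0.01313644  0.        ] -0.1140837396820541 tip dock [ 0.07584314 -0.03685832  0.19451884] board dock [ 0.00091619 -0.06238401  0.026     ]
piv [ 0.63932654 -0.0214465   0.085     ]
0 [ 0.63358281 -0.07157451  0.18945186] [[469.94179062 102.46444252]] [[367.41414343  44.08825597]]
0.1 [ 0.63479857 -0.06096408  0.19396723] [[452.54514746  98.69762789]] [[352.79450535  43.65817571]]
0.2 [ 0.63605956 -0.0499588   0.19739384] [[434.38153173  95.21496028]] [[337.51408174  44.90665144]]
[[ 0.54475748 -0.41139703  0.09      ]
 [ 0.70033229 -0.37571885  0.09      ]]
t 0.1 p [ 0.2765 -0.56    0.237 ] F [ 0.15  0.86 -0.37] w 0.996 
M [[0.897, 0.443, -0.001], [0.443, -0.897, 0.001], [-0.0, -0.001, -1.0]] q [ 1.01  0.44  0.02  1.57 -0.01  1.13 -0.08]
```

```bash
python3 -m pendant '[0.0366,-0.0159,0,0,0,0,0.05, 0.0366,-0.0159,0,0,0,0,0.05, 0.0366,-0.0159,0,0,0,0,0.05, 0.0366,-0.0159,0,0,0,0,0.05, 0.0366,-0.0159,0,0,0,0,0.05, 0.0366,-0.0159,0,0,0,0,0.05, 0.0366,-0.0159,0,0,0,0,0.05, 0.0366,-0.0159,0,0,0,0,0.05, 0.0366,-0.0159,0,0,0,0,0.05, 0.0366,-0.0159,0,0,0,0,0.05]' 20; python3 -m pendant '[0,0,0,0,0,-0.166,0.05, 0,0,0,0,0,-0.166,0.05, 0,0,0,0,0,-0.166,0.05, 0,0,0,0,0,-0.166,0.05, 0,0,0,0,0,-0.166,0.05, 0,0,0,0,0,-0.166,0.05, 0,0,0,0,0,0,0.05]'
cat >> h.py <<'E'
O=np.array([.5668,-.0131,0]);TH=-.114;Rz=R.from_euler('z',TH).as_matrix()
def dk(target=None):
    s,M=st();p=Rz.T@(s["position"]-O);F=Rz.T@s["force"]
    print("dock p",p.round(4),"F",F.round(2),"tool y ang in dock",(Rz.T@M)[:,1].round(3))
    if target is not None: print("tool shift",(M.T@(Rz@(np.array(target)-p))).round(4))
E
python3 - <<'E'
from h import *
dk([-.005,-.245,.019])
(e1,d1),(e2,d2)=ray("top",[[467/1.5625,195/1.5625]]),ray("scene",[[346/1.5625,235/1.5625]])
k=np.linalg.lstsq(np.c_[d1[0],-d2[0]],e2-e1,rcond=None)[0];print(e1+k[0]*d1[0],e2+k[1]*d2[0])
E
```

```text
clock: 1.35
position: [0.5351, -0.2547, 0.2374]
ee_rot: [-3.059, -0.714, 0.001]
force: [0.3, -0.2, -0.2]
width: 0.543
gripper_force: 0.0
clock: 2.22
position: [0.5342, -0.2558, 0.2373]
ee_rot: [-2.347, -2.087, 0.0]
force: [0.3, 1.2, 0.3]
width: 0.544
gripper_force: 0.0
t 2.225 p [ 0.5342 -0.2558  0.2373] F [0.26 1.2  0.33] w 0.544 
M [[0.117, 0.993, -0.001], [0.993, -0.117, 0.001], [0.0, -0.001, -1.0]] q [ 0.58  0.41 -0.31  1.63  0.13  1.12  0.12]
dock p [-0.0048 -0.2449  0.2373] F [0.12 1.22 0.33] tool y ang in dock [ 1.    -0.003 -0.001]
tool shift [-2.000e-04 -1.000e-04  2.183e-01]
[ 0.80379222 -0.16720742  0.09280321] [ 0.81587935 -0.15401631  0.09549577]
```

```bash
python3 -m pendant '[0,0,0.04,0,0,0,0.05, 0,0,0.04,0,0,0,0.05, 0,0,0.04,0,0,0,0.05, 0,0,0.04,0,0,0,0.05, 0,0,0.03,0,0,0,0.05, 0,0,0.015,0,0,0,0.05, 0,0,0.006,0,0,0,0.05, 0,0,0,0,0,0,0.05]'; python3 - <<'E'
from h import *
dk([-.005,-.222,.0265])
cv2.imwrite("pics/a.png",cv2.resize(get_image("scene")[130:290,180:360,::-1],(720,600)))
for i in range(6): print(observe()["force"].round(2)); get_image("top")
E
```

```text
clock: 3.22
position: [0.535, -0.2559, 0.0272]
ee_rot: [2.347, 2.087, 0.0]
force: [0.4, 0.6, 0.4]
width: 0.546
gripper_force: 0.0
t 3.225 p [ 0.535  -0.2559  0.0272] F [0.37 0.62 0.41] w 0.546 
M [[0.117, 0.993, 0.001], [0.993, -0.117, -0.0], [-0.0, 0.001, -1.0]] q [ 0.53  0.64 -0.26  1.84  0.24  0.69  0.02]
dock p [-0.004  -0.2448  0.0272] F [0.3  0.66 0.41] tool y ang in dock [ 1.    -0.003  0.001]
tool shift [ 0.0228 -0.001   0.0007]
[-0.27  0.13 -0.51]
[ 0.47 -0.05  0.39]
[-0.26  0.09 -0.25]
[ 0.26 -0.14 -0.17]
[-0.8  -0.68 -0.01]
[ 0.03 -0.17 -0.75]
```

View pics/a.png

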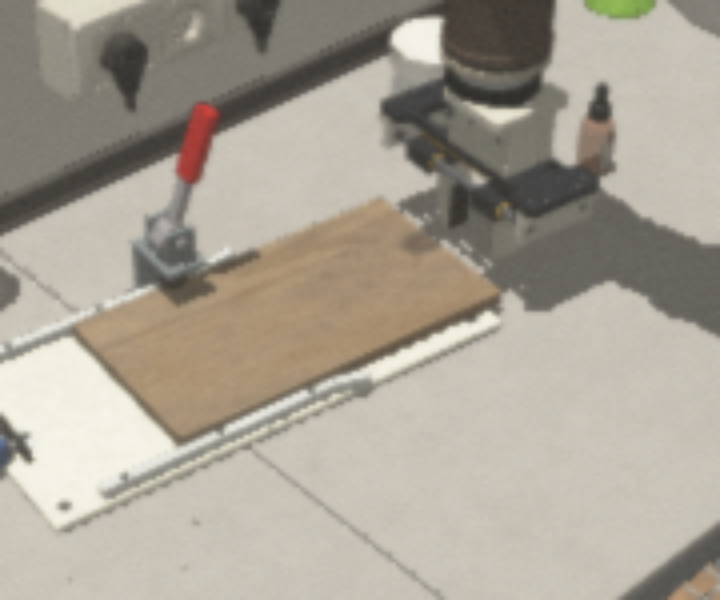

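The gripper is down behind the trailing end, with the board, lever and bottle untouched. Pushing.

```bash
python3 -m pendant '[0.005,0,0,0,0,0,0.05, 0.005,0,0,0,0,0,0.05, 0.004,0,0,0,0,0,0.05, 0.004,0,0,0,0,0,0.05, 0.004,0,0,0,0,0,0.05, 0.004,0,0,0,0,0,0.05]'; python3 -m pendant '[0.004,0,0,0,0,0,0.05, 0.004,0,0,0,0,0,0.05, 0.004,0,0,0,0,0,0.05, 0.004,0,0,0,0,0,0.05]';python3 -m pendant '[0.004,0,0,0,0,0,0.05, 0.004,0,0,0,0,0,0.05, 0.004,0,0,0,0,0,0.05]'; python3 - <<'E'
from h import *
dk()
im=get_image("top")[:,:,::-1].copy();cv2.imwrite("t1.png",im)
hsv=cv2.cvtColor(im,cv2.COLOR_BGR2HSV);m=cv2.inRange(hsv,(5,60,50),(22,255,200));
e=Rz[:,1];
# board leading edge & buffer dark face along dock-y line x=-.03/0/+.02
for x in(-.04,-.01,.0,.01):
    ys=np.arange(.05,.2,.002);pts=O+np.c_[np.full_like(ys,x),ys,np.full_like(ys,.024)]@Rz.T
    uv=proj("top",pts).astype(np.float32)
    g=cv2.remap(im,uv[:,:1],uv[:,1:],cv2.INTER_LINEAR)[:,0].astype(int)
    print(x,[(round(y*1000),v.sum()//3) for y,v in zip(ys,g)])
E
```

```text
clock: 4.32
position: [0.5375, -0.2299, 0.0267]
ee_rot: [2.347, 2.089, -0.0]
force: [-0.4, -3.2, -0.7]
width: 0.544
gripper_force: 1.5
clock: 4.82
position: [0.5394, -0.2139, 0.0267]
ee_rot: [2.347, 2.089, -0.0]
force: [-0.4, -2.8, -0.2]
width: 0.543
gripper_force: 1.6
clock: 5.2
position: [0.5408, -0.2019, 0.0267]
ee_rot: [-2.347, -2.089, 0.0]
force: [-1.0, -3.1, 0.1]
width: 0.541
gripper_force: 1.6
t 5.2 p [ 0.5408 -0.2019  0.0267] F [-0.96 -3.12  0.12] w 0.541 
M [[0.116, 0.993, -0.0], [0.993, -0.116, -0.0], [-0.0, -0.0, -1.0]] q [ 0.44  0.63 -0.25  1.88  0.24  0.67 -0.07]
dock p [-0.0044 -0.1905  0.0267] F [-0.6  -3.21  0.12] tool y ang in dock [ 1.    -0.002 -0.   ]
-0.04 [(50, np.int64(147)), (52, np.int64(147)), (54, np.int64(146)), (56, np.int64(146)), (58, np.int64(146)), (60, np.int64(146)), (62, np.int64(146)), (64, np.int64(145)), (66, np.int64(145)), (68, np.int64(145)), (70, np.int64(145)), (72, np.int64(144)), (74, np.int64(145)), (76, np.int64(145)), (78, np.int64(145)), (80, np.int64(144)), (82, np.int64(145)), (84, np.int64(145)), (86, np.int64(145)), (88, np.int64(
[... 5470 characters left out ...]
9)), (138, np.int64(229)), (140, np.int64(230)), (142, np.int64(231)), (144, np.int64(231)), (146, np.int64(230)), (148, np.int64(230)), (150, np.int64(230)), (152, np.int64(230)), (154, np.int64(231)), (156, np.int64(231)), (158, np.int64(231)), (160, np.int64(231)), (162, np.int64(231)), (164, np.int64(232)), (166, np.int64(235)), (168, np.int64(239)), (170, np.int64(242)), (172, np.int64(242)), (174, np.int64(238)), (176, np.int64(213)), (178, np.int64(154)), (180, np.int64(111)), (182, np.int64(93)), (184, np.int64(84)), (186, np.int64(88)), (188, np.int64(95)), (190, np.int64(103)), (192, np.int64(103)), (194, np.int64(91)), (196, np.int64(85)), (198, np.int64(91)), (200, np.int64(98))]
```

```bash
python3 -m pendant '[0.005,0,0,0,0,0,0.05, 0.005,0,0,0,0,0,0.05, 0.005,0,0,0,0,0,0.05, 0.005,0,0,0,0,0,0.05, 0.005,0,0,0,0,0,0.05, 0.005,0,0,0,0,0,0.05, 0.005,0,0,0,0,0,0.05, 0.004,0,0,0,0,0,0.05, 0.003,0,0,0,0,0,0.05]'; for i in 1 2 3 4; do python3 -m pendant '[0.001,0,0,0,0,0,0.05, 0.001,0,0,0,0,0,0.05]'|grep -E 'pos|^force'; done; python3 - <<'E'
from h import *
dk()
E
```

```text
clock: 6.38
position: [0.5456, -0.1601, 0.0267]
ee_rot: [-2.346, -2.089, 0.0]
force: [-0.5, -3.2, -0.6]
width: 0.543
gripper_force: 1.6
position: [0.5458, -0.1586, 0.0267]
force: [-0.2, -3.8, -0.9]
position: [0.5461, -0.1565, 0.0267]
force: [0.4, -3.8, -0.7]
position: [0.5464, -0.1544, 0.0267]
force: [-0.6, -3.8, -0.5]
position: [0.5466, -0.1524, 0.0267]
force: [-0.1, -3.4, -0.6]
t 7.375 p [ 0.5466 -0.1524  0.0267] F [-0.14 -3.38 -0.61] w 0.546 
M [[0.116, 0.993, -0.0], [0.993, -0.116, -0.0], [-0.0, -0.0, -1.0]] q [ 0.36  0.61 -0.25  1.9   0.24  0.66 -0.16]
dock p [-0.0042 -0.1407  0.0267] F [ 0.24 -3.37 -0.61] tool y ang in dock [ 1.    -0.002 -0.   ]
```

```bash
for i in 1 2 3 4 5 6; do python3 -m pendant '[0.001,0,0,0,0,0,0.05]'|grep -E 'pos|^force'; done; for i in 1 2 3 4 5 ; do python3 -m pendant '[0.0007,0,0,0,0,0,0.05]'|grep -E 'pos|^force'; done
```

```text
position: [0.5467, -0.1514, 0.0267]
force: [-0.3, -2.9, -0.4]
position: [0.5468, -0.1504, 0.0267]
force: [-0.3, -3.5, -1.5]
position: [0.5469, -0.1494, 0.0267]
force: [-1.6, -3.8, -1.0]
position: [0.547, -0.1484, 0.0267]
force: [0.3, -3.5, -0.3]
position: [0.5472, -0.1474, 0.0268]
force: [-0.4, -2.9, -0.5]
position: [0.5473, -0.1464, 0.0267]
force: [-0.7, -3.0, -0.8]
position: [0.5474, -0.1457, 0.0267]
force: [-0.0, -3.3, -1.5]
position: [0.5474, -0.1451, 0.0267]
force: [0.4, -2.8, -0.6]
position: [0.5475, -0.1444, 0.0267]
force: [-0.5, -4.6, 0.0]
position: [0.5476, -0.1437, 0.0267]
force: [-0.6, -2.7, -1.6]
position: [0.5477, -0.143, 0.0267]
force: [-0.3, -2.2, -0.6]
```

Friction is about 3.2 N, and the buffer is not clearly felt yet.

```bash
for i in 1 2 3 4 5 6 7 8 9 10; do python3 -m pendant '[0.0006,0,0,0,0,0,0.05]'|grep -E 'pos|^force'|tr '\n' ' '; echo; done
```

```text
position: [0.5477, -0.1424, 0.0267] force: [-0.6, -2.4, -1.0] 
position: [0.5478, -0.1418, 0.0267] force: [-0.4, -2.8, -1.5] 
position: [0.5479, -0.1412, 0.0267] force: [-0.8, -3.3, -1.0] 
position: [0.548, -0.1406, 0.0267] force: [-0.3, -2.3, -0.5] 
position: [0.548, -0.14, 0.0267] force: [-0.0, -1.9, -0.8] 
position: [0.5481, -0.1394, 0.0267] force: [-0.4, -3.3, -0.8] 
position: [0.5482, -0.1388, 0.0267] force: [-0.6, -3.6, -0.7] 
position: [0.5482, -0.1383, 0.0267] force: [-0.4, -3.1, -0.9] 
position: [0.5483, -0.1377, 0.0267] force: [-0.9, -2.9, -0.8] 
position: [0.5483, -0.1371, 0.0267] force: [-0.0, -3.9, -0.8]
```

```bash
for i in 1 2 3 4 5 6 7; do python3 -m pendant '[0.0005,0,0,0,0,0,0.05]'|grep -E 'pos|^force'|tr '\n' ' '; echo; done
```

```text
position: [0.5484, -0.1366, 0.0267] force: [1.0, -2.4, -0.6] 
position: [0.5484, -0.1362, 0.0267] force: [-0.8, -3.2, -0.7] 
position: [0.5485, -0.1357, 0.0267] force: [-0.9, -3.9, -1.8] 
position: [0.5486, -0.1352, 0.0267] force: [-0.5, -3.4, -0.4] 
position: [0.5487, -0.1347, 0.0267] force: [-0.1, -4.1, -0.2] 
position: [0.5487, -0.1342, 0.0267] force: [-1.1, -4.7, -1.6] 
position: [0.5487, -0.1337, 0.0267] force: [-1.0, -4.2, -1.1]
```

```bash
python3 - <<'E'
from h import *
dk()
im=get_image("top")[:,:,::-1].copy()
a,b=im[145:230,195:330],get_image("scene")[175:275,150:285,::-1]
cv2.imwrite("pics/b.png",np.vstack([cv2.resize(a,(480,300)),cv2.resize(b,(400,296))[:, :].copy() if 0 else cv2.resize(b,(480,300))]))
E
```

```text
t 10.875 p [ 0.5487 -0.1337  0.0267] F [-1.03 -4.19 -1.1 ] w 0.545 
M [[0.116, 0.993, -0.0], [0.993, -0.116, -0.0], [-0.0, -0.0, -1.0]] q [ 0.32  0.61 -0.25  1.91  0.24  0.65 -0.19]
dock p [-0.0042 -0.1219  0.0267] F [-0.54 -4.28 -1.1 ] tool y ang in dock [ 1.    -0.002 -0.   ]
```

View pics/b.png

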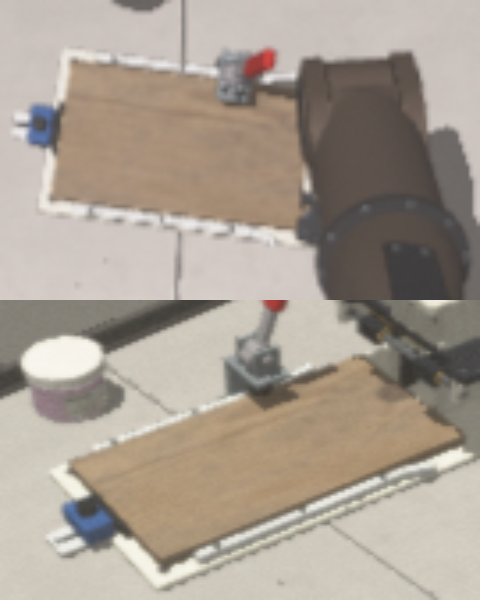

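The board's leading end is at the buffer (about (52,125) in the upper view) and the force is beginning to rise. I'll go on gently.

```bash
for i in 1 2 3 4 5; do python3 -m pendant '[0.0004,0,0,0,0,0,0.05]'|grep -E 'pos|^force'|tr '\n' ' '; echo; done
```

```text
position: [0.5488, -0.1333, 0.0267] force: [-1.3, -3.9, -0.6] 
position: [0.5489, -0.1329, 0.0267] force: [0.0, -4.0, -1.1] 
position: [0.5489, -0.1325, 0.0267] force: [-1.3, -4.7, -1.1] 
position: [0.5489, -0.1322, 0.0267] force: [-1.7, -5.2, -0.6] 
position: [0.5489, -0.1321, 0.0267] force: [-0.7, -6.0, -0.7]
```

```bash
for i in 1 2 3; do python3 -m pendant '[0.0004,0,0,0,0,0,0.05]'|grep -E 'pos|^force'|tr '\n' ' '; echo; done
```

```text
position: [0.5489, -0.1319, 0.0267] force: [-1.8, -7.6, -0.2] 
position: [0.5489, -0.1317, 0.0267] force: [-2.7, -7.9, -0.6] 
position: [0.5489, -0.1316, 0.0267] force: [-1.2, -7.7, -1.5]
```

```bash
for i in 1 2; do python3 -m pendant '[0.0004,0,0,0,0,0,0.05]'|grep -E 'pos|^force'|tr '\n' ' '; echo; done; for i in 1 2 3; do python3 -m pendant '[0,0,0,0,0,0,0.05]'|grep -E 'pos|^force'|tr '\n' ' '; echo; done
```

```text
position: [0.5489, -0.1314, 0.0267] force: [-1.8, -8.4, 0.1] 
position: [0.5489, -0.1313, 0.0268] force: [-1.5, -9.9, 0.6] 
position: [0.5489, -0.1313, 0.0267] force: [-0.5, -9.2, -0.8] 
position: [0.5489, -0.1312, 0.0267] force: [-2.1, -9.2, -0.4] 
position: [0.5489, -0.1313, 0.0268] force: [-1.3, -8.8, 0.3]
```

```bash
python3 -m pendant '[-0.001,0,0,0,0,0,0.05, -0.002,0,0,0,0,0,0.05, -0.007,0,0,0,0,0,0.05, -0.02,0,0,0,0,0,0.05, -0.02,0,0,0,0,0,0.05, 0,0,-0.03,0,0,0,0, 0,0,-0.04,0,0,0,0, 0,0,-0.04,0,0,0,0, 0,0,-0.03,0,0,0,0]'; python3 -m pendant '[0,0.03,0,0,0,0,0, 0,0.03,0,0,0,0,0, 0,0.017,0,0,0,0,0, 0.03,0,0,0,0,0,0, 0.03,0,0,0,0,0,0, 0.01,0,0,0,0,0,0, 0,0,0,0,0,0,0]'; python3 - <<'E'
from h import *
dk([.073,-.08,.166])
cv2.imwrite("pics/c.png",np.vstack([cv2.resize(get_image("scene")[100:275,150:310,::-1],(480,525))]))
E
```

```text
clock: 13.72
position: [0.5434, -0.181, 0.1686]
ee_rot: [2.347, 2.086, 0.001]
force: [0.3, -0.1, 0.6]
width: 0.161
gripper_force: 0.0
clock: 14.6
position: [0.6279, -0.1196, 0.1667]
ee_rot: [2.346, 2.089, -0.001]
force: [1.0, 0.0, 0.6]
width: 0.003
gripper_force: 0.0
t 14.6 p [ 0.6279 -0.1196  0.1667] F [0.95 0.01 0.56] w 0.003 
M [[0.116, 0.993, -0.0], [0.993, -0.116, -0.0], [-0.0, -0.0, -1.0]] q [ 0.3   0.54 -0.3   1.6   0.18  1.03 -0.16]
dock p [ 0.0728 -0.0988  0.1667] F [0.95 0.11 0.56] tool y ang in dock [ 1.    -0.002 -0.   ]
tool shift [0.0188 0.0001 0.0007]
```

View pics/c.png

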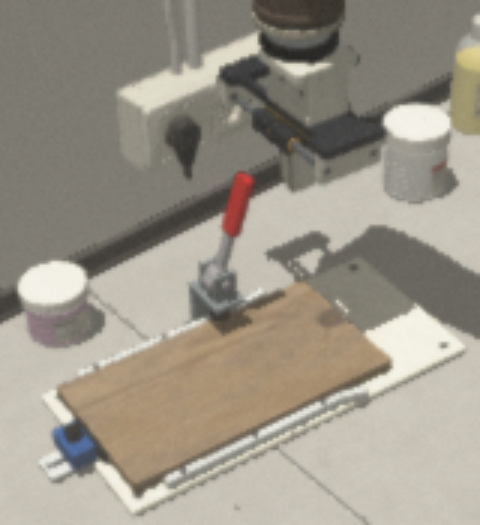

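The board sits at the buffer, and the closed fingers stand behind the lever (grip at (238,205)), clear of everything. Now I'll swing the lever.

```bash
python3 -m pendant '[0,0,-0.019,0,0,0,0, 0.02,0,0,0,0,0,0, 0.014,0,0,0,0,0,0, 0.005,0,0,0,0,0,0, 0.005,0,0,0,0,0,0, 0.005,0,0,0,0,0,0, 0.005,0,0,0,0,0,0, 0.005,0,0,0,0,0,0]' 30; python3 -m pendant '[0.005,0,0,0,0,0,0, 0.005,0,0,0,0,0,0, 0.005,0,0,0,0,0,0]'; python3 - <<'E'
from h import *
dk([.073,-.0165,.186])
E
```

```text
clock: 15.65
position: [0.635, -0.0603, 0.1859]
ee_rot: [2.347, 2.088, -0.0]
force: [-0.2, -0.9, 1.2]
width: 0.004
gripper_force: 0.9
clock: 16.02
position: [0.6367, -0.0451, 0.1858]
ee_rot: [2.347, 2.088, -0.0]
force: [0.3, -2.1, 1.6]
width: 0.003
gripper_force: 1.3
t 16.025 p [ 0.6367 -0.0451  0.1858] F [ 0.33 -2.08  1.6 ] w 0.003 
M [[0.116, 0.993, 0.0], [0.993, -0.116, -0.0], [-0.0, 0.0, -1.0]] q [ 0.19  0.52 -0.31  1.58  0.18  1.06 -0.28]
dock p [ 0.0731 -0.0238  0.1858] F [ 0.56 -2.03  1.6 ] tool y ang in dock [ 1.    -0.002  0.   ]
tool shift [ 0.0073 -0.0001 -0.0002]
```

```bash
python3 -m pendant '[0.0065,0,0,0,0,0,0, 0.006,0,0.0001,0,0,0,0, 0.006,0,0.0002,0,0,0,0, 0.0055,0,0.0004,0,0,0,0, 0.005,0,0.0005,0,0,0,0]'; python3 -m pendant '[0.0055,0,0.0012,0,0,0,0, 0.0055,0,0.0015,0,0,0,0, 0.0055,0,0.0018,0,0,0,0, 0.005,0,0.0021,0,0,0,0]';  python3 - <<'E'
from h import *
dk([.073,.0275,.1783])
E
```

```text
clock: 16.65
position: [0.6401, -0.0163, 0.1846]
ee_rot: [2.346, 2.088, -0.0]
force: [-0.3, -4.6, 4.0]
width: 0.001
gripper_force: 3.0
clock: 17.15
position: [0.6427, 0.0052, 0.1784]
ee_rot: [2.346, 2.088, 0.001]
force: [-1.6, -4.6, 7.3]
width: 0.008
gripper_force: 3.9
t 17.15 p [0.6427 0.0052 0.1784] F [-1.63 -4.64  7.32] w 0.008 
M [[0.116, 0.993, 0.001], [0.993, -0.116, -0.0], [-0.0, 0.001, -1.0]] q [ 0.12  0.54 -0.31  1.58  0.18  1.05 -0.36]
dock p [0.0734 0.0268 0.1784] F [-1.09 -4.8   7.32] tool y ang in dock [ 1.    -0.002  0.001]
tool shift [ 0.0007 -0.0004  0.0001]
```

Forces match the spring (about 8.7 N). Next: angles 0.95 to 1.45, then past centre.

```bash
python3 -m pendant '[0.005,0,0.0024,0,0,0,0, 0.005,0,0.0028,0,0,0,0, 0.0047,0,0.0031,0,0,0,0, 0.0045,0,0.0034,0,0,0,0]';python3 -m pendant '[0.0043,0,0.0036,0,0,0,0, 0.0041,0,0.0039,0,0,0,0, 0.0038,0,0.0042,0,0,0,0, 0.0036,0,0.0044,0,0,0,0]';  python3 - <<'E'
from h import *
dk([.073,.0625,.1505])
E
```

```text
clock: 17.65
position: [0.6451, 0.025, 0.1668]
ee_rot: [2.346, 2.089, 0.002]
force: [-0.5, -3.1, 6.5]
width: 0.006
gripper_force: 3.4
clock: 18.15
position: [0.6468, 0.0412, 0.1502]
ee_rot: [-2.345, -2.089, -0.002]
force: [1.0, 0.0, 4.3]
width: 0.008
gripper_force: 1.5
t 18.15 p [0.6468 0.0412 0.1502] F [1.03 0.04 4.33] w 0.008 
M [[0.115, 0.993, 0.001], [0.993, -0.115, 0.001], [0.001, 0.001, -1.0]] q [ 0.06  0.57 -0.31  1.59  0.2   1.01 -0.43]
dock p [0.0733 0.0631 0.1502] F [1.02 0.16 4.33] tool y ang in dock [ 1.    -0.001  0.001]
tool shift [-0.0006 -0.0003 -0.0003]
```

```bash
python3 -m pendant '[0.0025,0,0.0036,0,0,0,0, 0.0024,0,0.0038,0,0,0,0, 0.0023,0,0.004,0,0,0,0, 0.0021,0,0.004,0,0,0,0, 0.0018,0,0.0041,0,0,0,0, 0.0017,0,0.0042,0,0,0,0]';  python3 - <<'E'
from h import *
dk([.073,.0753,.1268])
E
```

```text
clock: 18.9
position: [0.6479, 0.0525, 0.126]
ee_rot: [-2.347, -2.089, 0.0]
force: [0.2, -0.1, -1.3]
width: 0.003
gripper_force: 0.0
t 18.9 p [0.6479 0.0525 0.126 ] F [ 0.21 -0.06 -1.32] w 0.003 
M [[0.116, 0.993, -0.0], [0.993, -0.116, -0.0], [-0.0, -0.0, -1.0]] q [ 0.04  0.6  -0.31  1.61  0.21  0.96 -0.45]
dock p [0.0731 0.0744 0.126 ] F [ 0.21 -0.04 -1.32] tool y ang in dock [ 1.    -0.002 -0.   ]
tool shift [ 0.0009 -0.0001 -0.0008]
```

Force dropped to nothing, so the lever has snapped over. I'll rise clear and look.

```bash
python3 -m pendant '[0,0,-0.02,0,0,0,0, 0,0,-0.04,0,0,0,0, 0,0,-0.04,0,0,0,0, -0.04,0,-0.03,0,0,0,0, -0.05,0,0,0,0,0,0, -0.05,0,0,0,0,0,0, -0.05,0,0,0,0,0,0, 0,0,0,0,0,0,0]'; python3 - <<'E'
from h import *
a=get_image("scene")[100:275,130:310,::-1];b=get_image("top")[145:230,195:330,::-1]
cv2.imwrite("pics/d.png",np.vstack([cv2.resize(a,(400,340)),cv2.resize(b,(400,250))]))
t=[O+Rz@[.073,.116*np.sin(f-.45),.085+.116*np.cos(f-.45)] for f in(1.6,1.87)]
print((proj("scene",t)-[130,100])*[400/180,340/175],(proj("top",t)-[195,145])*[400/135,250/85]+[0,340])
E
```

```text
clock: 19.9
position: [0.6249, -0.1425, 0.256]
ee_rot: [2.354, 2.078, -0.004]
force: [-0.5, 0.8, -0.1]
width: 0.004
gripper_force: 0.0
[[137.81234415 180.80004991]
 [133.92500005 198.37223396]] [[110.73133317 385.09567545]
 [105.72659357 389.24171775]]
```

View pics/d.png

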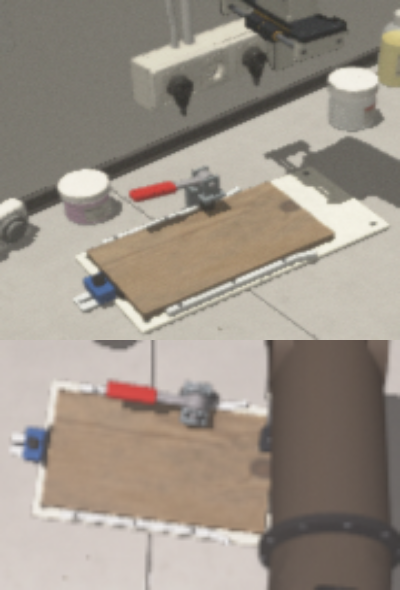

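The lever lies nearly level at its stop, with its end at (133,195) against (134,198) predicted for 1.87 rad. The board is against the buffer at (115,290), and the robot is clear.

```bash
python3 -c "
from cell import *
print(sign_off())"
```

```text
the job is handed in; nothing more can be done
None
```

I slid the board home against the buffer at an estimated 6 N and threw the lever past centre to its stop, about 1.87 rad by the camera. The robot is clear, and the job was handed in at about 20 s; no verdict came back.

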